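# Tip a freezing cassette out of the transfer trough and scan its spine

## Robot

A 7-joint arm with a two-finger parallel gripper is mounted at the origin on the work surface. World frame = base frame: x ahead of the robot, y to its left, z up, the work surface at z = 0. Lengths are in mm, angles in rad, forces in N, time in s.
With the tool pointing down it reaches from about 400 to 850 mm from the base axis. Payload 10.4 kg.
Tool frame: the origin (TCP) lies at the very end of the fingers, on their centre line; the grasp point (between the pads) lies 19 mm behind it; z points along the fingers, y is the line along which they close (so a half turn about z gives the same grasp; the last joint's range is limited). The gripper opens to 85 mm and grips with 20 to 120 N. Pads are 22 mm wide; open, the fingers measure 114 mm over their backs; the gripper's body (76 mm by 85 mm) begins 54 mm behind the grasp point. The pads swing forward as they close: fully open they stand 13 mm farther back than shut.
Start: joints at [-1.24, 0.332, -0.065, 1.46, 0.022, 1.35, -0.088], TCP at [216.529, 586.316, 231.338] pointing down, gripper open.
Joint ranges: [-2.6, 2.6], [-0.5, 2.12], [-1.47, 1.34], [0.16, 2.42], [-1.27, 4.41], [0.06, 2.06], [-2.6, 2.6]. Speed limits (rad/s): [2.22, 2.22, 2.79, 2.79, 3.14, 3.14, 3.14].

## Interface

Orientations are given as a unit quaternion [w, x, y, z].
In Python, from rig import bot, fingers, solve_ik, viewer gives the robot as it stands. Calls block until the motion is done:
- bot.goto(position, orientation): joint-space move of the TCP to a pose.
- bot.line_to(position, rotation=None, max_speed=150, force_limit=None): straight line of the TCP; rotation=None keeps the orientation; max_speed is the mean speed in mm/s. With force_limit (N) it stops when the force on the tool has changed by that much, and returns True; else False.
- bot.move_j(angles): joint-space move.
- fingers.move_gripper(opening, squeeze=None): opening from 0.0 (shut) to 1.0 (fully open); squeeze is the grip in N (None keeps the last); returns when the fingers have stopped.
- bot.sleep(seconds).
- solve_ik(position, orientation): joint angles nearest the present ones, or None.
- bot.sense(): the state.
- viewer.snapshot(name): name is "scene" or "top" or "wrist"; returns (picture, depth): 384x512x3 uint8, red, green, blue; 384x512 float32, mm along the optical axis (not along the pixel's ray), 0 where there is no reading.
- viewer.calibration(name): a dict with "mtx" (3x3 intrinsics, pixels), "rvec" (rotation vector, rad) and "tvec" (3), from world to camera coordinates, as OpenCV has them. Camera axes: x right, y down, z forward; pixel columns grow to the right and rows downward; lengths in mm; the calibration is good to about 2 mm. A picture is of the moment at which its call begins: read the wrist's pose just before it. calibration takes no time and is no camera call; for the wrist camera it gives the pose at the moment of the call.
A pose or a line that the arm cannot do raises bot.PlanningError and nothing moves.
- bot.finish_job(): hands the job in; it is judged then, once.
The state is a dict: "clock": time; "joint_pos": joint angles; "joint_velocities": joint speeds; "joint_efforts": joint torques, N m; "eef_pos": TCP position; "tool_rot": TCP orientation; "wrist_force": force on the tool from outside, world axes, zero at the start; "moment": the same for the moment, N m; "gripper_width": opening from 0.0 (shut) to 1.0 (fully open); "gripper_force": force on a finger pad.
Only numpy, scipy, OpenCV 4.12 (cv2) and the standard library are available. Lean on these libraries where they do the work, as an engineer would, in place of code of your own. Each camera call takes 0.05 s, during which the arm holds its last target. There are 200 camera calls.

## Task

Fetch the freezing cassette that lies flat in the bottom of the narrow insulated trough: draw it against the trough's raked front so that its front edge rides up and stands tilted over the rim, and take it out by that raised end. Lay it gently on the reading stage, centred, the labelled spine towards the scanner, and slide it back until its other long edge is flush against the steel fence. Then squeeze the clamped scanner's trigger fully and let it go, leaving the cassette lying there and everything else on the bench undisturbed.

Things in the scene. Friction and masses are not known exactly. Their poses are not given: they have to be found in the camera images.
- cassette: The freezing cassette to fetch: flat plain aluminium clamshell, 130 long x 56 wide x 13 mm thick, about 0.2 kg, a bar-code label on one long edge (the spine). Starts flat on the trough's floor, 40 to 55 mm free behind its far end. Origin: centre of its underside. x along its length, from the front (robot-side) end to the tail; y across, spine on the -y side; z out of its top face.
- cassette_front (a point): Middle of the bottom edge of the cassette's front end (65 mm from its origin along -x), the end nearer to the trough's raked front: the edge that is to ride up.
- cassette_tail (a point): Middle of the bottom edge of the cassette's other end (65 mm from its origin along +x).
- cassette_spine (a point): Middle of the labelled long edge of the cassette (28 mm from its axis on its -y side, half way up its thickness).
- trough: Insulated trough, fixed: deep narrow bin, pale foam walls, stainless liner, open top, raked end towards the robot. Origin on the bench at mid-width. x along it away from the raked end, y across, z up. Inside 68 mm wide; level floor 10 mm above the bench from x = -90 mm (foot of rake) to +95 mm (upright back wall). Walls 14 mm thick, rim all round 66 mm above the bench (56 mm deep).
- trough_foot (a point): Middle of the foot of the raked plane, where it meets the level floor (trough x = -90, z = 10 mm). The plane rises 40 degrees from level, towards the robot. Friction of the metal parts is about 0.6.
- trough_rim (a point): Middle of the front rim, top of the raked plane (trough x = -157, z = 66 mm); the outside front face is upright at x = -165 mm. With its tail drawn up to the foot, the cassette lies on the rake at 40 degrees, its front edge about 28 mm above this rim and 33 mm out past it, and stays there by friction when let go.
- station: Scan station, fixed: aluminium base plate 120 x 315 x 8 mm with a reading stage and, on its -y side, a pistol-grip scanner clamped lying on its side. Origin on the bench under the stage's middle; x away from the robot, y from scanner to fence, z up. Scanner head 52 mm wide in x, centred at x = 0, from its window at y = -125 mm (looks along +y) back to -214 mm; top 88 mm above the bench.
- seat (a point): Where the cassette's origin is when seated (station x = 0, y = +22, z = +50 mm; axes as the station's). Stage: white plate, 80 mm long in x, y from -60 to +56 mm, top 50 mm above the bench; a centred cassette overhangs it 25 mm at each end. Steel fence along its +y side: inner face at station y = +50 mm, 10 mm above the stage, 6 mm thick.
- handle_mid (a point): Middle of the scanner's handle abreast of the trigger (station x = -68, y = -181, z = 60 mm). The handle is level and sticks out towards the robot, x from -20 to -135 mm; 28 mm thick in z (46 to 74 mm above the bench), 32 mm deep in y, its back face at y = -197 mm. Below it, clear down to the bench (to the 8 mm base plate beyond x = -60 mm).
- trigger_pad (a point): Point to press on the trigger's front face, at rest at station x = -68, y = -148, z = 60 mm; the face looks along +y. The black trigger bar is 52 mm long (x from -28 to -80 mm), 18 mm high. Across handle and trigger at rest: 49 mm, to be straddled from above, a finger on each side.
- trigger (a joint): The trigger's angle, rad: 0 released, 0.28 fully squeezed (hard stop). Hinged about a vertical pin at its end by the scanner head (station x = -28 mm); it moves towards the handle (-y), about 11 mm at the pad. A spring returns it: 3 N at the pad to start it, 9 N fully in.
- short_cassette: Bystander: an empty, shorter cassette of the same make, 86 x 56 x 13 mm, no label, lying on the bench. Origin: centre of its underside.
- tube_rack: Bystander: black tube rack with capped tubes, 86 x 128 x 44 mm. Origin: centre of its underside.
- cryobox: Bystander: square pale freezer box, 134 x 134 x 52 mm. Origin: centre of its underside.
- flask: Bystander: small steel vacuum flask with a beige stopper, 84 mm across, 147 mm tall, side handle. Origin: centre of its underside.
- forceps: Bystander: steel forceps lying on the bench, 155 mm long. Origin: under their middle.
- timer: Bystander: flat white bench timer, 62 x 66 x 18 mm. Origin: centre of its underside.
- marker: Bystander: white and black marker pen lying on the bench, 136 mm long. Origin: under its middle.

How it is judged:
By the outcome, as a careful person would: the job done as asked, in the order asked, and still so for the second after the job is handed in, with the robot touching nothing.
It also fails if it takes over 72 s, if anything falls off the work surface, if the arm or the gripper's body presses on something with over 40 N, if the wrist force passes 120 N, or if a joint passes its speed limit or range.

## Working session

There is one attempt and no reset: what is moved stays moved. The work goes in short steps, each a Python script; the robot and the scene stay as the last script left them, time stands still between calls to the robot, and variables do not carry over. Pictures are saved under pics/ and viewed, at most 10 in all, crops included, and the job is handed in when it is done.

```bash
ls; mkdir -p pics; python3 - <<'E'
from rig import bot,fingers,solve_ik,viewer
import cv2,numpy as np
for n in("scene","top"):
    p,d=viewer.snapshot(n); cv2.imwrite(f"pics/{n}0.png",p[:,:,::-1]); np.savez(f"{n}0.npz",p=p,d=d); c=viewer.calibration(n); print(n,c, (d>0).mean())
s=bot.sense(); print(s)
E
```

```text
pics
scene {'mtx': array([[443.27787253,   0.        , 259.89269765],
       [  0.        , 443.27787253, 185.99208465],
       [  0.        ,   0.        ,   1.        ]]), 'rvec': array([ 1.63884293,  1.52135966, -0.82953146]), 'tvec': array([ -49.22061352, -233.20170421, 1809.22559621])} 0.9926554361979166
top {'mtx': array([[407.91356728,   0.        , 254.61611749],
       [  0.        , 407.91356728, 189.74003753],
       [  0.        ,   0.        ,   1.        ]]), 'rvec': array([ 2.12432844, -2.11493036,  0.16474611]), 'tvec': array([  13.52269488,  555.56412961, 1021.69905503])} 0.9964192708333334
{'clock': 0.1, 'joint_pos': array([-1.23955963,  0.33278959, -0.06471742,  1.46083297,  0.02159118,
        1.34992639, -0.0884572 ]), 'joint_velocities': array([ 1.78870899e-03, -1.69930815e-03, -2.90171843e-04, -8.38508296e-04,
       -8.29583758e-05, -8.57123532e-05,  6.67372506e-04]), 'joint_efforts': array([ 1.23432419e-03, -6.26746631e+01,  4.89530771e-02, -3.92427349e+01,
        1.63160643e-02,  6.99805445e-03, -1.90199984e-06]), 'eef_pos': array([216.43667389, 585.9710501 , 230.61909488]), 'tool_rot': array([-8.95409568e-05,  1.75959407e-01,  9.84397221e-01, -6.24213041e-04]), 'wrist_force': array([-0.45416822, -0.51444334, -0.60860908]), 'moment': array([ 0.04979549,  0.01116969, -0.02692276]), 'gripper_force': 0.0, 'gripper_width': 1.0003844227652585}
```

View pics/top0.png

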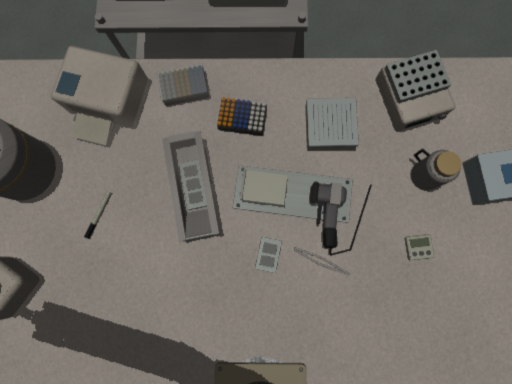

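View pics/scene0.png

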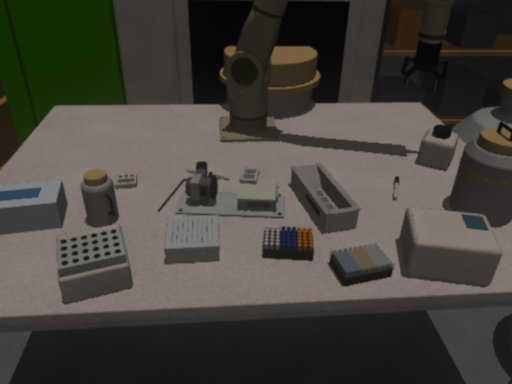

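The top view shows the trough at about (190,187) with its raked front at (203,225), and the cassette in it near (193,185). The stage is at (265,188) and the scanner at (330,190), with its handle pointing down to (331,240). The short cassette is at (268,254) and the forceps at (320,260). The scene view agrees with this.

```bash
cat > h.py <<'E'
import numpy as np,cv2
from scipy.spatial.transform import Rotation as R
def cam(c):
    Rm=cv2.Rodrigues(np.array(c["rvec"],float))[0]; return c["mtx"],Rm,np.array(c["tvec"],float).ravel()
def cloud(d,c):
    K,Rm,t=cam(c); v,u=np.mgrid[:d.shape[0],:d.shape[1]]
    P=np.stack([(u-K[0,2])/K[0,0]*d,(v-K[1,2])/K[1,1]*d,d],-1)
    return (P-t)@Rm      # world points HxWx3
def ray(u,v,z,c):
    K,Rm,t=cam(c); r=Rm.T@np.linalg.inv(K)@[u,v,1]; o=-Rm.T@t; return o+r*(z-o[2])/r[2]
def proj(P,c):
    return cv2.projectPoints(np.array(P,float).reshape(-1,3),np.array(c["rvec"],float),np.array(c["tvec"],float),c["mtx"],None)[0][:,0]
def rect(xy):
    return cv2.minAreaRect(np.array(xy,np.float32))
E
python3 - <<'E'
from rig import viewer
from h import *
f=np.load("top0.npz"); c=viewer.calibration("top"); W=cloud(f['d'],c); z=W[...,2]
def comp(lo,hi,u0,u1,v0,v1,name):
    m=np.zeros(z.shape,np.uint8); m[v0:v1,u0:u1]=((z>lo)&(z<hi))[v0:v1,u0:u1]
    n,l,s,_=cv2.connectedComponentsWithStats(m); k=1+s[1:,4].argmax(); q=W[l==k]
    print(name,s[k],rect(q[:,:2]),np.round(cv2.boxPoints(rect(q[:,:2]))).tolist(),'z',np.median(q[:,2]))
print("bench",np.median(z[280:300,280:400]))
comp(55,80,150,225,120,250,"rim")
comp(16,30,150,225,120,250,"casstop")
comp(40,70,235,300,160,215,"stage")
comp(4,14,225,360,160,228,"plate")
comp(76,100,300,360,170,225,"head")
comp(45,80,300,360,170,255,"scanner")
print(np.round(z[180:252:4,318:346:3]))
E
```

```text
bench -0.2213264459932937
rim [ 162  131   57  110 1947] ((567.91455078125, 185.34539794921875), (280.74725341796875, 104.86151885986328), 11.551881790161133) [[420.0, 209.0], [441.0, 106.0], [716.0, 162.0], [695.0, 265.0]] z 65.96551913984408
casstop [179 158  28  52 935] ((578.4693603515625, 185.1251678466797), (134.6238250732422, 55.610809326171875), 12.926118850708008) [[507.0, 197.0], [519.0, 143.0], [650.0, 173.0], [638.0, 227.0]] z 23.202214822249356
stage [ 240  169   47   36 1349] ((563.724853515625, -5.959571838378906), (117.20490264892578, 80.76589965820312), 83.18141174316406) [[517.0, -59.0], [597.0, -69.0], [611.0, 47.0], [531.0, 57.0]] z 50.07640680061422
plate [ 233  164  120   59 2544] ((554.8411254882812, -85.46629333496094), (316.2882995605469, 127.68034362792969), 82.66560363769531) [[471.0, -234.0], [598.0, -250.0], [638.0, 63.0], [512.0, 80.0]] z 8.051468717429117
head [311 181  36  24 657] ((543.7525634765625, -171.7813720703125), (89.09844207763672, 54.79219436645508), 81.88594818115234) [[510.0, -212.0], [565.0, -220.0], [577.0, -132.0], [523.0, -124.0]] z 85
[... 1608 characters left out ...]
.000e+00]
 [ 1.000e+00  1.000e+00  6.900e+01  7.500e+01  7.300e+01  7.300e+01
   1.000e+00  0.000e+00 -6.000e+00  1.000e+00]
 [ 2.000e+00  1.000e+00  7.100e+01  7.300e+01  7.300e+01  7.500e+01
   7.100e+01 -1.000e+00 -2.000e+00 -2.000e+00]
 [ 2.000e+00 -3.000e+00  7.200e+01  7.500e+01  7.500e+01  7.600e+01
   7.400e+01  2.000e+00  1.000e+00  0.000e+00]
 [ 2.000e+00  4.000e+00  7.000e+01  7.400e+01  7.600e+01  7.300e+01
   7.000e+01 -2.000e+00 -1.000e+00 -1.000e+00]
 [-2.000e+00 -1.000e+00  6.900e+01  7.700e+01  7.400e+01  7.400e+01
   7.200e+01 -3.000e+00 -1.000e+00  0.000e+00]
 [ 2.000e+00  1.000e+00 -0.000e+00  0.000e+00  6.000e+01  2.000e+00
  -2.000e+00  1.000e+00 -1.000e+00  1.000e+00]]
```

```bash
cat >> h.py <<'E'
def quat(yaw,tilt=0,flip=False,roll0=0):
    # tool z down, tool y along (yaw+90deg); tilt>0: fingertips swing back (-x of frame); degrees
    ca,sa=np.cos(np.radians(yaw)),np.sin(np.radians(yaw)); t=np.radians(tilt)
    F=np.array([[ca,-sa,0],[sa,ca,0],[0,0,1]])
    z=np.array([-np.sin(t),0,-np.cos(t)]); y=np.array([0,1.,0])*(-1 if flip else 1); x=np.cross(y,z)
    return R.from_matrix(F@np.stack([x,y,z],1)).as_quat(scalar_first=True), F@z
def fr(o,yaw):
    a=np.radians(yaw); M=np.array([[np.cos(a),-np.sin(a),0],[np.sin(a),np.cos(a),0],[0,0,1]])
    o=np.array([o[0],o[1],0.]); return lambda x,y,z:o+M@np.array([x,y,z],float)
E
python3 - <<'E'
from rig import solve_ik,viewer,bot
from h import *
T=fr((595,191),11.7); S=fr((564,-4),-7.1)
for fl in(0,1):
  for n,p,yw,t in[("push0",T(60,0,14),11.7,0),("push1",T(-70,0,14),11.7,0),("g40",T(-192,0,73),11.7,40),("g20",T(-186,0,69),11.7,20),("g0",T(-177,0,67),11.7,0),("lift40",T(-192,0,170),11.7,40),("view",(480,90,330),0,0),("place",S(-54,14,33),-7.1,0),("place-20",S(-54,14,33),-7.1,-20),("push",S(0,-40,54),-7.1,0),("trig",S(-68,-178,37),-7.1,0)]:
    q,z=quat(yw,t,fl); j=solve_ik(p,q); print(fl,n,np.round(p),None if j is None else np.round(j,2))
print({k:viewer.calibration("wrist")[k] for k in("rvec","tvec")})
K,Rm,t=cam(viewer.calibration("wrist")); s=bot.sense(); RT=R.from_quat(s["tool_rot"],scalar_first=True).as_matrix()
print("cam in tool",RT.T@(-Rm.T@t-s["eef_pos"]),"axis",RT.T@Rm.T@[0,0,1])
E
```

```text
0 push0 [654. 203.  14.] [-0.5   0.65  0.18  1.5  -0.13  1.01  1.49]
0 push1 [526. 177.  14.] [-0.59  0.41  0.22  1.87 -0.11  0.87  1.46]
0 g40 [407. 152.  73.] [-0.52  0.62  0.2   1.6  -0.19  1.63  1.51]
0 g20 [413. 153.  69.] [-0.6   0.36  0.23  1.85 -0.14  1.29  1.47]
0 g0 [422. 155.  67.] [-0.7   0.12  0.26  2.1  -0.04  0.93  1.35]
0 lift40 [407. 152. 170.] [-0.53  0.5   0.21  1.55 -0.17  1.8   1.49]
0 view [480  90 330] [-0.68 -0.03  0.4   1.66  0.01  1.5   1.29]
0 place [512.  17.  33.] [-0.57  0.32  0.51  1.98 -0.2   0.88  1.5 ]
0 place-20 [512.  17.  33.] [-0.67  0.11  0.49  2.27  0.12  0.44  1.16]
0 push [559. -44.  54.] [-0.51  0.41  0.62  1.85 -0.28  0.97  1.67]
0 trig [ 475. -172.   37.] [-0.43  0.36  0.79  2.01 -0.32  0.9   1.98]
1 push0 [654. 203.  14.] [-0.7   0.69  0.48  1.51 -0.35  1.03 -1.5 ]
1 push1 [526. 177.  14.] [-0.8   0.44  0.46  1.88 -0.25  0.88 -1.58]
1 g40 [407. 152.  73.] [-0.76  0.67  0.52  1.62 -0.32  1.65 -1.49]
1 g20 [413. 153.  69.] [-0.83  0.39  0.51  1.86 -0.24  1.3  -1.59]
1 g0 [422. 155.  67.] [-0.87  0.12  0.44  2.11 -0.06  0.93 -1.76]
1 lift40 [407. 152. 170.] [-0.78  0.55  0.55  1.56 -0.28  1.81 -1.53]
1 view [480  90 330] [-0.78 -0.03  0.49  1.67  0.02  1.5  -1.86]
1 place [512.  17.  33.] [-0.7   0.35  0.67  1.99 -0.28  0.89 -1.58]
1 place-20 [512.  17.  33.] [-0.58  0.11  0.41  2.27  0.15  0.45 -2.  ]
1 push [559. -44.  54.] [-0.65  0.46  0.79  1.86 -0.39  0.99 -1.38]
1 trig [ 475. -172.   37.] [-0.4   0.35  0.75  2.01 -0.3   0.9  -1.18]
{'rvec': array([-2.39347133, -1.66810347, -0.21964455]), 'tvec': array([-623.35396611,  -34.90439   ,  378.55673938])}
cam in tool [  64.83773372   -1.22535611 -143.53552557] axis [-2.59853689e-01  5.47240624e-04  9.65647845e-01]
```

```bash
python3 - <<'E'
from rig import bot,viewer
from h import *
bot.goto([480,40,330],quat(0)[0])
c=viewer.calibration("wrist"); p,d=viewer.snapshot("wrist"); np.savez("w1.npz",p=p,d=d,**{k:c[k] for k in("mtx","rvec","tvec")}); cv2.imwrite("pics/w1.png",p[:,:,::-1])
W=cloud(d,c); z=W[...,2]
def comp(lo,hi,x0,x1,y0,y1,name):
    m=((z>lo)&(z<hi)&(W[...,0]>x0)&(W[...,0]<x1)&(W[...,1]>y0)&(W[...,1]<y1)).astype(np.uint8)
    n,l,s,_=cv2.connectedComponentsWithStats(m); k=1+s[1:,4].argmax(); q=W[l==k]
    r=rect(q[:,:2]); print(name,s[k],[np.round(a,1) for a in r],np.round(cv2.boxPoints(r)).tolist(),'z',np.median(q[:,2]))
comp(62,70,380,750,90,280,"rim")
comp(19,27,480,680,120,240,"casstop")
comp(45,55,480,650,-90,90,"stage")
comp(57,64,480,650,20,90,"fence")
comp(4,12,420,700,-280,100,"plate")
comp(80,95,450,650,-250,-90,"head")
comp(68,78,380,530,-230,-130,"handle")
print(bot.sense()["clock"])
E
```

```text
rim [ 301  123   82  175 4081] [array([566.7, 183.6]), array([280.8, 104.7]), np.float64(11.4)] [[419.0, 207.0], [439.0, 105.0], [715.0, 160.0], [694.0, 263.0]] z 67.21372043283995
casstop [ 320  176   36   74 1770] [array([574.5, 184.9]), array([130. ,  50.8]), np.float64(11.8)] [[506.0, 196.0], [516.0, 147.0], [643.0, 173.0], [633.0, 223.0]] z 24.109091920099388
stage [ 191  184   75   55 3136] [array([562.3,  -8.5]), array([116.1,  80.7]), np.float64(82.9)] [[515.0, -61.0], [595.0, -71.0], [610.0, 44.0], [529.0, 54.0]] z 50.97208401253971
fence [256 194  10  48 181] [array([568.8,  46.3]), array([ 6. , 79.8]), np.float64(83.1)] [[529.0, 48.0], [608.0, 39.0], [609.0, 44.0], [530.0, 54.0]] z 60.89419147819071
plate [ 137  160  140   80 4698] [array([556.7, -52. ]), array([243.6, 120.5]), np.float64(82.9)] [[482.0, -165.0], [601.0, -180.0], [632.0, 61.0], [512.0, 76.0]] z 8.900210319289185
head [  87  187   59   38 1724] [array([ 542.2, -172.9]), array([86.9, 54.5]), np.float64(82.6)] [[510.0, -213.0], [564.0, -220.0], [575.0, -133.0], [521.0, -126.0]] z 86.83551598605457
handle [  94  113   53   82 1938] [array([ 464.6, -160.9]), array([ 68.3, 116.3]), np.float64(86.2)] [[404.0, -191.0], [520.0, -199.0], [525.0, -131.0], [409.0, -123.0]] z 74.44947337300208
2.35
```

View pics/w1.png

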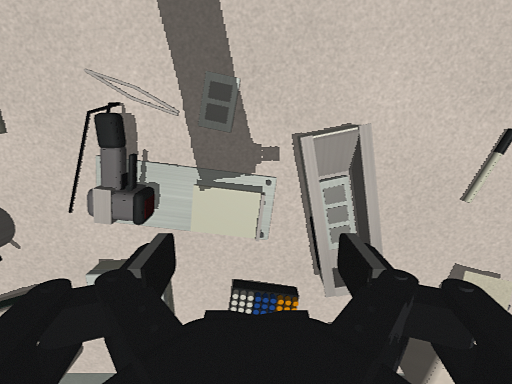

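The wrist view shows the scanner handle at (112,150), the trigger at (132,170), the stage at (228,210) with its fence on the right, and the cassette in the trough at (337,210). The sizes all match the given ones. Next I'll draw the cassette up the rake.

```bash
cat >> h.py <<'E'
TY=11.7; SY=-7.1
T=fr((594.7,190.1),TY); S=fr((563.3,-4.8),SY)
E
python3 - <<'E'
from rig import bot,viewer,fingers
from h import *
q=quat(TY)[0]
fingers.move_gripper(0.0,40)
bot.goto(T(71,0,150),q)
print(bot.line_to(T(71,0,14),max_speed=150,force_limit=15),bot.sense()["eef_pos"])
f0=bot.sense()["wrist_force"]
print(bot.line_to(T(-30,0,14),max_speed=100,force_limit=30),bot.sense()["wrist_force"]-f0)
print(bot.line_to(T(-71,0,14),max_speed=50,force_limit=30),bot.sense()["wrist_force"]-f0,bot.sense()["eef_pos"],T(-71,0,14))
c=viewer.calibration("top"); p,d=viewer.snapshot("top"); cv2.imwrite("pics/t2.png",cv2.resize(p[100:260,120:290,::-1],None,fx=3,fy=3))
W=cloud(d,c); m=(W[...,2]>72)&(W[...,2]<110)&(W[...,0]<480)&(W[...,0]>380)&(W[...,1]>100)&(W[...,1]<230)
q=W[m]; print(len(q),rect(q[:,:2]) if len(q)>4 else 0, q[:,2].max() if len(q) else 0, bot.sense()["clock"])
E
```

```text
True [662.86629454 204.02373679  15.15376741]
False [-1.27030047  0.98568539  5.25152136]
False [0.20010434 0.96932385 4.69622412] [525.78532452 176.00816225  15.08288081] [525.17518045 175.70210203  14.        ]
302 ((435.6785583496094, 147.83065795898438), (48.31167984008789, 44.4289436340332), 10.258934020996094) 104.21714065757484 7.3
```

View pics/t2.png

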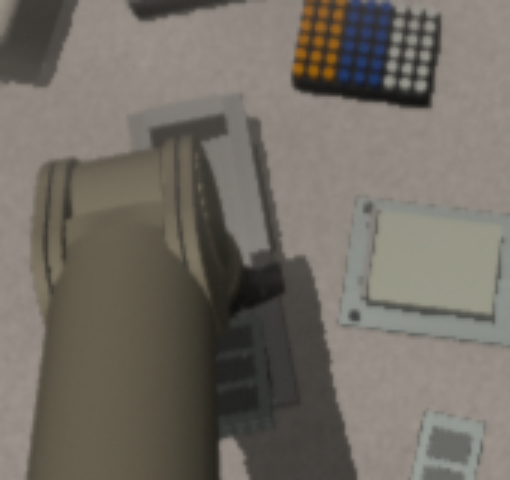

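The cassette now stands tilted over the rim: its front end is at crop (245,380) and its top edge is 104 mm high, as predicted. I'll withdraw, open the gripper, and look from the approach pose.

```bash
python3 - <<'E'
from rig import bot,viewer,fingers
from h import *
q=quat(TY)[0]
bot.line_to(T(-62,0,15),max_speed=60)
bot.line_to(T(-50,0,200),max_speed=220)
q,zd=quat(TY,40)
g=T(-176.5,0,91)+24*zd
bot.goto(g-130*zd,q)
fingers.move_gripper(1.0)
c=viewer.calibration("wrist"); p,d=viewer.snapshot("wrist"); cv2.imwrite("pics/w2.png",p[:,:,::-1]); np.savez("w2.npz",p=p,d=d,**c)
W=cloud(d,c); L=W-T(0,0,0); a=np.radians(TY); Lx=np.cos(a)*L[...,0]+np.sin(a)*L[...,1]; Ly=-np.sin(a)*L[...,0]+np.cos(a)*L[...,1]; z=W[...,2]
m=(z>74)&(z<112)&(Lx>-230)&(Lx<-120)&(abs(Ly)<60)
P=np.stack([Lx,Ly,z],-1)[m]; print(len(P), P.min(0),P.max(0),rect(P[:,:2]))
A=np.c_[P[:,0],P[:,1],np.ones(len(P))]; k=np.linalg.lstsq(A,P[:,2],rcond=None)[0]; print("slope",np.degrees(np.arctan(k[:2])),k)
print(bot.sense()["clock"])
E
```

```text
2796 [-190.02411257  -32.47258785   74.00527765] [-145.45847667   23.76649878  103.56490941] ((-167.73690795898438, -4.365837097167969), (44.5489387512207, 56.25033950805664), 0.05832987651228905)
slope [-35.75372817  -0.34093516] [-7.19995784e-01 -5.95051128e-03 -3.08215077e+01]
10.1
```

View pics/w2.png

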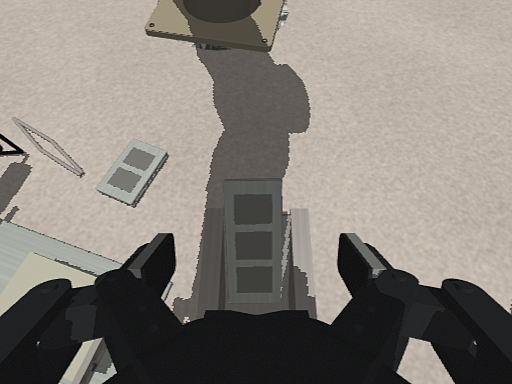

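The cassette lies straight on the rake, with its front end at (253,182), 4.4 mm off the trough's mid-line towards -y. The fingers straddle it evenly. I'll grip, lift it, and level it over the stage, clear of the fence.

```bash
python3 - <<'E'
from rig import bot,viewer,fingers
from h import *
q,zd=quat(TY,40)
g=T(-177.4,-4.4,91.9)+24*zd
print(bot.line_to(g,q,max_speed=120,force_limit=15))
fingers.move_gripper(0.0,80)
s=bot.sense(); print(s["gripper_width"],s["gripper_force"],s["wrist_force"],s["eef_pos"]-g)
bot.line_to(g+[0,0,120],max_speed=120)
# level over the stage
q2,_=quat(SY,0)
bot.goto(S(-54,12,140),q2)
s=bot.sense(); print(s["gripper_width"],s["gripper_force"],s["wrist_force"],s["moment"])
for n in("wrist","scene"):
    c=viewer.calibration(n); p,d=viewer.snapshot(n); np.savez(n+"3.npz",p=p,d=d,**c); cv2.imwrite(f"pics/{n}3.png",p[:,:,::-1])
    W=cloud(d,c); L=W-S(0,0,0); a=np.radians(SY); X=np.cos(a)*L[...,0]+np.sin(a)*L[...,1]; Y=-np.sin(a)*L[...,0]+np.cos(a)*L[...,1]; z=W[...,2]
    m=(X>-40)&(X<110)&(abs(Y-12)<45)&(z>100)&(z<185); P=np.stack([X,Y,z],-1)[m]
    print(n,len(P),P.min(0),P.max(0)); 
    for x in range(-40,100,20):
        k=P[abs(P[:,0]-x)<4]; 
        if len(k)>5: print(x,np.median(k[:,2]).round(1),k[:,1].min().round(1),k[:,1].max().round(1))
sc=cv2.imread("pics/scene3.png")[90:260,130:380]; cv2.imwrite("pics/s3.png",np.vstack([cv2.resize(sc,(640,435)),]))
print(bot.sense()["clock"])
E
```

```text
False
0.6360301571261128 83.15160155296326 [2.78041092 0.96253632 4.55520101] [0.63283067 0.16745228 0.4183325 ]
0.6404207996141181 84.30356740951538 [-0.19672567  0.83991957 -1.26249246] [0.04707015 0.08773971 0.02484823]
wrist 2416 [-39.99880765 -16.19114519 161.41636989] [-23.12015356  40.84078049 170.23003042]
-40 168.3 -15.3 40.5
-20 166.9 -15.9 -15.4
scene 416 [-39.781627   -14.85777773 156.21926833] [ 70.21621607  42.9766835  172.16118819]
-40 167.6 -12.4 36.4
-20 167.7 -11.6 39.5
0 168.9 -13.6 39.7
20 168.4 -12.9 39.8
40 168.6 -12.0 42.9
60 166.0 -10.9 40.5
13.7167
```

View pics/s3.png

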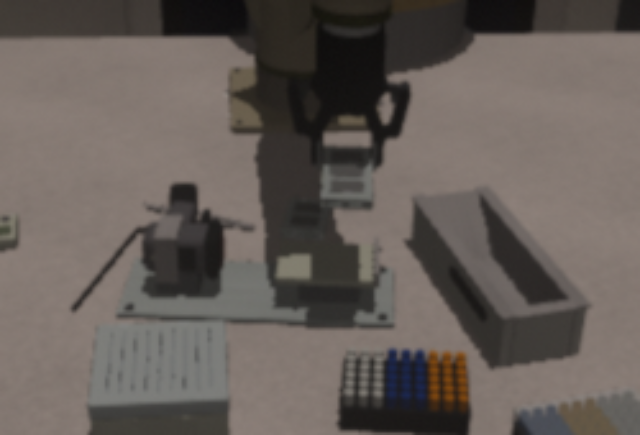

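The scene crop shows the cassette held level at (347,180), in line with the stage, and the depth gives its top as flat at about 168 mm. Now I'll lay it down.

```bash
python3 - <<'E'
from rig import bot,viewer,fingers
from h import *
bot.line_to(S(-54,12,42),max_speed=110)
print(bot.line_to(S(-54,12,31),max_speed=15,force_limit=4),bot.sense()["eef_pos"],bot.sense()["wrist_force"])
fingers.move_gripper(0.80,20)
s=bot.sense(); print(s["gripper_width"],s["wrist_force"])
bot.line_to(S(-54,12,160),max_speed=150)
fingers.move_gripper(0.0,40)
bot.goto(S(-70,-50,260),quat(SY)[0])
for n in ("wrist","top"):
    c=viewer.calibration(n); p,d=viewer.snapshot(n); cv2.imwrite(f"pics/{n}4.png",p[:,:,::-1]); np.savez(n+"4.npz",p=p,d=d,**c)
    W=cloud(d,c); L=W-S(0,0,0); a=np.radians(SY); X=np.cos(a)*L[...,0]+np.sin(a)*L[...,1]; Y=-np.sin(a)*L[...,0]+np.cos(a)*L[...,1]; z=W[...,2]
    m=(abs(X)<90)&(Y>-60)&(Y<47)&(z>57.5)&(z<72); P=np.stack([X,Y,z],-1)[m]
    print(n,len(P),P[:,2].mean(),rect(P[:,:2]),P[P[:,0]<-40][:,2].mean(),P[P[:,0]>40][:,2].mean())
    m=(abs(X)<38)&(Y>-90)&(Y<-20)&(z>45)&(z<55);P=np.stack([X,Y],-1)[m];print("stage front y",P[:,1].min(),P[:,0].min(),P[:,0].max())
print(bot.sense()["clock"])
E
```

```text
True [511.2660136   13.94059884  35.5170269 ] [-1.92521105  0.66293363  6.51200579]
0.7998924837733653 [0.75024902 0.26545435 0.25974772]
wrist 3473 64.04581013665194 ((1.2267875671386719, 12.156131744384766), (129.93572998046875, 56.01675033569336), 1.6176334619522095) 63.904402263366975 64.20616259427968
stage front y -61.79817374604898 -37.9183061237589 16.703989777329287
top 287 62.93545646575836 ((0.7458953857421875, 34.44151306152344), (130.3382110595703, 23.41140365600586), 7.734180927276611) 62.91076128401178 62.10823081982403Traceback (most recent call last):
  File "<stdin>", line 15, in <module>
    return umr_minimum(a, axis, None, out, keepdims, initial, where)
ValueError: zero-size array to reduction operation minimum which has no identity
```

View pics/wrist4.png

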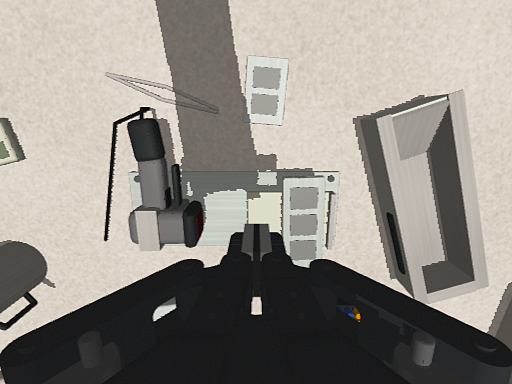

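The cassette lies level on the stage at (303,210), about 10 mm from the fence and yawed about 1.6°. I'll push its spine back with the shut fingers.

```bash
cat > chk.py <<'E'
from h import *
def chk(d,c):
    W=cloud(d,c); L=W-S(0,0,0); a=np.radians(SY); X=np.cos(a)*L[...,0]+np.sin(a)*L[...,1]; Y=-np.sin(a)*L[...,0]+np.cos(a)*L[...,1]; z=W[...,2]
    m=(abs(X)<90)&(Y>-55)&(Y<62)&(z>61.7)&(z<72)
    m[:, :]&=~((abs(X)<45)&(Y>48.5)); P=np.stack([X,Y,z],-1)[m]; print("cassette",len(P),rect(P[:,:2]))
    m=(abs(X)<60)&(Y>-70)&(Y<-20)&(z>45)&(z<55);P=np.stack([X,Y],-1)[m];print("stage",P.min(0),P.max(0))
    m=(abs(X)<60)&(Y>46)&(Y<62)&(z>56)&(z<62);P=np.stack([X,Y],-1)[m];print("fence",P.min(0),P.max(0)) if len(P) else 0
E
python3 - <<'E'
from rig import bot,viewer,fingers
from chk import *
f=np.load("wrist4.npz"); chk(f["d"],f)
bot.goto(S(1,-48,110),quat(SY)[0])
print(bot.line_to(S(1,-48,54),max_speed=80,force_limit=10))
bot.line_to(S(1,-36,54),max_speed=60)
f0=bot.sense()["wrist_force"]
print(bot.line_to(S(1,-5,54),max_speed=20,force_limit=7))
s=bot.sense(); print(np.round(s["eef_pos"]-S(0,0,0),1),s["wrist_force"]-f0)
y=np.dot(s["eef_pos"]-S(0,0,0),S(0,1,0)-S(0,0,0)); print("y",y)
bot.line_to(S(1,y-25,54),max_speed=60)
bot.line_to(S(1,y-25,130),max_speed=150)
bot.goto(S(-90,-50,260),quat(SY)[0])
c=viewer.calibration("wrist"); p,d=viewer.snapshot("wrist"); chk(d,c); np.savez("wrist5.npz",p=p,d=d,**c)
cv2.imwrite("pics/w5.png",cv2.resize(p[150:280,120:350,::-1],None,fx=3,fy=3)); print(bot.sense()["clock"])
E
```

```text
cassette 3431 ((1.0976448059082031, 16.080110549926758), (129.67184448242188, 64.6955795288086), 0.015057673677802086)
stage [-40.78992344 -61.79817375] [ 16.70398978 -20.03342301]
fence [-40.6985949   47.76165097] [39.26663334 54.5628644 ]
False
True
[ -2.1 -19.6  53.7] [-1.17188943 -0.8372788   1.77268962]
y -19.69504125078508
cassette 2826 ((-9.81283950805664, 20.01608657836914), (56.65346145629883, 107.7735366821289), 89.89582061767578)
stage [-41.01125059 -61.49729644] [ -4.28695563 -20.02155649]
fence [-42.41542709  47.58991131] [33.33610421 55.90306756]
22.725
```

View pics/w5.png

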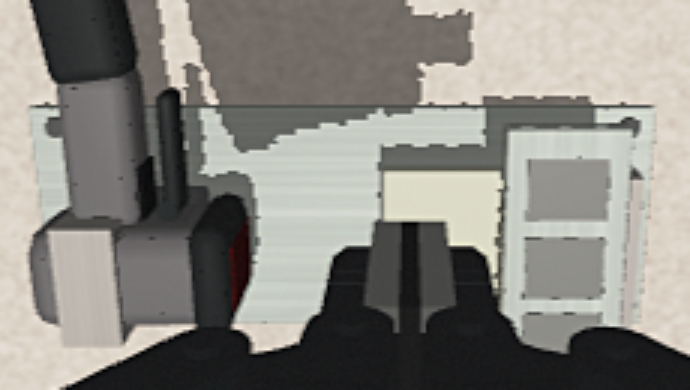

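The cassette at crop (565,240) now sits against the fence at (637,200) within about 0.5 mm. I'll press once more to confirm it is flush, then work the trigger.

```bash
python3 - <<'E'
from rig import bot,viewer,fingers
from chk import *
bot.goto(S(1,-48,110),quat(SY)[0])
bot.line_to(S(1,-48,54),max_speed=80)
bot.line_to(S(1,-30,54),max_speed=60)
print(bot.line_to(S(1,-8,54),max_speed=20,force_limit=12))
s=bot.sense(); y=np.dot(s["eef_pos"]-S(0,0,0),S(0,1,0)-S(0,0,0)); print("y",y,s["wrist_force"])
bot.line_to(S(1,y-25,54),max_speed=60)
bot.line_to(S(1,y-25,170),max_speed=150)
fingers.move_gripper(1.0,30)
bot.goto(S(-68,-179.5,190),quat(SY)[0])
c=viewer.calibration("wrist"); p,d=viewer.snapshot("wrist"); np.savez("wrist6.npz",p=p,d=d,**c); cv2.imwrite("pics/w6.png",p[:,:,::-1])
W=cloud(d,c); L=W-S(0,0,0); a=np.radians(SY); X=np.cos(a)*L[...,0]+np.sin(a)*L[...,1]; Y=-np.sin(a)*L[...,0]+np.cos(a)*L[...,1]; z=W[...,2]
for x in(-78,-68,-58):
    m=(abs(X-x)<3)&(Y<-120)&(Y>-230)&(z>40)&(z<80); t=m&(z<71.5); h=m&(z>71.5)
    print(x,"all y",np.percentile(Y[m],[1,99]),"top part",np.percentile(Y[h],[2,98]),"z",z[h].max(),"trig",np.percentile(Y[m&(z<70.5)&(Y>-170)],[5,95]) )
print(bot.sense()["clock"])
E
```

```text
True
y -19.593335850556095 [ 0.32858393 -2.38905314  2.66603487]
-78 all y [-198.74213728 -150.78804258] top part [-196.53737747 -168.97353695] z 76.71524328850839 trig [-167.84297891 -150.80895505]
-68 all y [-198.93927195 -150.49868319] top part [-196.63618218 -168.8604457 ] z 76.72459209636504 trig [-167.76139181 -150.49885422]
-58 all y [-198.00410778 -150.09361358] top part [-196.7817128  -168.75792298] z 76.47781546041145 trig [-167.60715329 -150.10223772]
28.55
```

View pics/w6.png

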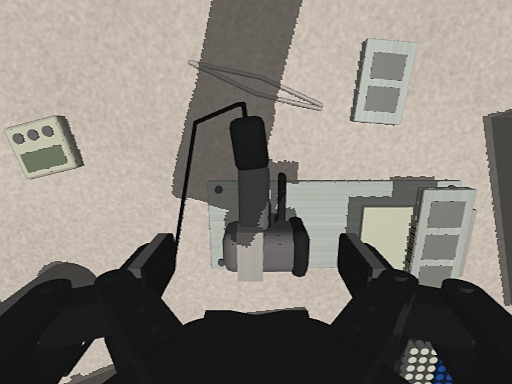

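The second push stopped at the same y, so the cassette is flush. The handle is at (255,190), the trigger at (282,195), and a cord runs from (195,122) to (175,240). I'll check where the cord lies against the left finger.

```bash
python3 - <<'E'
from h import *
f=np.load("wrist6.npz"); W=cloud(f["d"],f); p=f["p"]
a=np.radians(SY); L=W-S(0,0,0)
for v in(130,150,170,190,210,225):
    u=165+p[v,165:210].sum(1).argmin(); l=L[v,u]; print(v,u,p[v,u],np.round([np.cos(a)*l[0]+np.sin(a)*l[1],-np.sin(a)*l[0]+np.cos(a)*l[1],l[2]],1))
E
```

```text
130 193 [ 9  8 10] [-121.2 -254.7    7.4]
150 191 [11 11 10] [ -97.8 -258.5    7.2]
170 188 [5 6 9] [ -73.5 -263.8    6.8]
190 183 [2 5 4] [ -48.4 -271.5    7.4]
210 180 [0 0 0] [ -21.9 -277.4    6.7]
225 178 [0 0 4] [  -1.8 -281.3    7.5]
```

```bash
python3 - <<'E'
from rig import bot,viewer,fingers
from chk import *
bot.line_to(S(-69,-180,190),max_speed=100)
print(bot.line_to(S(-69,-180,37),max_speed=100,force_limit=12))
f0=bot.sense()["wrist_force"]
fingers.move_gripper(0.0,40); bot.sleep(0.4)
s=bot.sense(); print("squeezed",s["gripper_width"],s["gripper_width"]*85,s["gripper_force"],s["wrist_force"]-f0)
p,d=viewer.snapshot("top"); c=viewer.calibration("top")
fingers.move_gripper(1.0); bot.sleep(0.2); s=bot.sense(); print(s["gripper_width"],s["wrist_force"]-f0,s["clock"])
E
```

```text
False
squeezed 0.46205056043571346 39.274297637035644 38.4186190366745 [-0.51911751  6.94290806  9.92188949]
1.002499600456121 [ 0.42531237 -0.01933723 -0.43305987] 32.1583
```

The trigger finger held over 30 N against a 9 N spring, and the 39 mm width matches the tilted bar, so the trigger reached its stop. Now I'll retreat and do a final check.

```bash
python3 - <<'E'
from rig import bot,viewer,fingers
from chk import *
bot.line_to(S(-69,-180,200),max_speed=120)
bot.goto(S(-95,-75,300),quat(SY)[0])
c=viewer.calibration("wrist"); p,d=viewer.snapshot("wrist"); chk(d,c); cv2.imwrite("pics/w7.png",p[:,:,::-1]); print(bot.sense()["clock"])
E
```

```text
cassette 2931 ((0.440673828125, 19.89307403564453), (128.74227905273438, 56.572086334228516), 0.5149887204170227)
stage [-40.65168727 -61.54795706] [ 39.01283708 -20.00075286]
fence [-40.64821159  48.34888334] [38.04482943 54.65999489]
34.3833
```

View pics/w7.png

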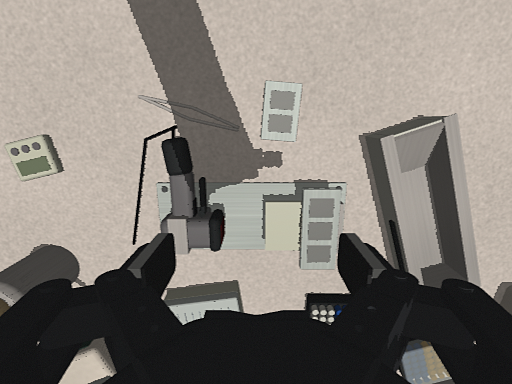

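The cassette at (320,228) lies centred within about 1.3 mm and flush against the fence. The trigger at (203,190) is released and everything else is where it was.

```bash
python3 -c "
from rig import bot
print(bot.finish_job())"
```

```text
the job is handed in; nothing more can be done
None
```

The job is handed in at about 34 s: the cassette lies on the stage, centred to within about 1.5 mm and flush against the fence with its spine towards the scanner; the trigger was squeezed to its stop and let go, and nothing else on the bench looked moved in the last picture.

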